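# Dump the spent vials into the yellow waste tub with the tipping cup

### The job

Two identical tipping cups stand on the bench, each holding two small vials. Work the cup that stands over the yellow tub with the red rim: push its teal paddle down past the latch until the cup is tipped right over and both red-capped vials have dropped into the tub, then let the paddle come up so that the cup swings fully back and latches. Leave the other cup, over the blue tub, latched as it is.

Things in the scene. Friction and masses are not known exactly. Their poses are not given: they have to be found in the camera images.
- waste_cup (a joint): Tilt (rad) of the white tipping cup over the yellow, red-rimmed tub: 0 = level, latched (as found); 1.38 = right over, at its stop. Level hinge axis 150 mm above the bench. The latch lets go by about 0.25 rad, at 3 to 8 N on the paddle; then a spring (up to about 5 N) pushes back all the way. Let go, it swings back and latches by itself within 2 s. Vials roll out from about 0.9 rad.
- waste_paddle (a point): Mid upper face of its teal paddle (90 x 45 mm), on a lever 115 mm to the cup's left (+y), open bench below. Cup's axes: at rest z up, x level towards the tub, away from the robot. At rest the lever rises at 50 deg along +x, this point 216 mm high, 46 mm ahead of the hinge axis; at the stop it slopes down 29 deg. Closed fingertips going straight down reach the stop about 134 mm above the bench.
- waste_tub (a point): Centre of the inner floor of the round yellow tub with the red rim (inside about 135 mm wide, rim 79 mm above the bench), fixed to the stand in front (+x) of the cup, 87 mm from the hinge axis. Axes: x from the stand to the tub, z up.
- vial_a_mid (a point): Centre of a loose off-white vial with a red cap (13 mm diameter, 45 mm long along its own y, 11 to 20 g), lying in the cup over the yellow tub.
- vial_b_mid (a point): Centre of the second such red-capped vial in the same cup.
- keep_cup (a joint): Tilt in rad of the other, identical white cup, over the blue tub with the white rim, holding two green-capped vials: 0 = level and latched. It must stay latched.

How it is judged:
By the outcome, as a careful person would: the job done as asked, in the order asked, and still so for the second after the job is handed in, with the robot touching nothing.
It also fails if it takes over 35 s, if anything falls off the work surface, if the arm or the gripper's body presses on something with over 40 N, if the wrist force passes 120 N, or if a joint passes its speed limit or range.

### The arm

A 7-joint arm with a two-finger parallel gripper is mounted at the origin on the work surface. World frame = base frame: x ahead of the robot, y to its left, z up, the work surface at z = 0. Lengths are in m, angles in rad, forces in N, time in s.
With the tool pointing down it reaches from about 0.425 to 0.925 m from the base axis. Payload 6.8 kg.
Tool frame: the origin (TCP) lies on the mounting face of the last link; the fingertips stand 173 mm ahead of it and the grasp point (between the pads) lies 155 mm ahead of it; z points along the fingers, y is the line along which they close (so a half turn about z gives the same grasp; the last joint's range is limited). The gripper opens to 85 mm and grips with 20 to 120 N. Pads are 22 mm wide; open, the fingers measure 114 mm over their backs; the gripper's body (76 mm by 85 mm) begins 54 mm behind the grasp point. The pads swing forward as they close: fully open they stand 13 mm farther back than shut.
Start: joints at [1.239, 0.477, 0.022, 1.555, -0.011, 1.109, -0.083], TCP at [0.15, -0.658, 0.405] pointing down, gripper open.
Joint ranges: [-2.96, 2.96], [-0.34, 2.1], [-1.41, 1.46], [0.24, 2.44], [-1.37, 4.51], [0.17, 1.92], [-2.96, 2.96]. Speed limits (rad/s): [2.39, 2.39, 3.14, 3.14, 3.14, 3.14, 3.14].

### API

Orientations are given as a rotation vector (axis times angle).
In Python, from bench import r gives the robot as it stands.
- The arm moves only by the tool carry_out, never from a script. Its argument "moves" is a list of rows, each a list of 5 numbers: the shift along the tool's x, y, z in m, then the turn about the tool's z in rad, then the finger opening in m, from 0 to 0.0854. In form: [[dx, dy, dz, roll, claw], ...]. A call has exactly 8 rows; each row is the pose to reach, as a shift and turn from the pose commanded when the call began, along the tool's axes at that moment; what a row does not reach only later rows make up. A row lasts 1/10 s, in which the tool goes at most 50 mm and 8.59 degrees, less where a joint would pass 70% of its speed; a pose out of reach is approached as far as the arm can. A call with a gripper value outside its range is refused whole. The fingers move at their own pace and stop on an object; "force" is the grip in N (left out, the last holds). Time passes only in rows, so rows that repeat a pose let the fingers close, or fill a call up. It gives the time, the measured TCP pose, the force, the opening and the grip force at its end, in the units of the state.
- r.get_obs(): the state, without advancing time (a new reading comes with each control period).
- r.grab_frame(name): name is "side" or "top"; returns the picture (480x640x3 uint8, red, green, blue); there is no depth.
- r.calibration(name): a dict with "fx", "fy", "cx", "cy" (pixels), "k1" (the pictures are not rectified: a ray, as slopes to the right and down, at radius r is drawn at 1 + k1 r^2 times it, then the intrinsics apply), "rvec" (rotation vector, rad) and "tvec" (3), from world to camera coordinates, as OpenCV has them. Camera axes: x right, y down, z forward; pixel columns grow to the right and rows downward; lengths in m; the calibration is good to about 2 mm. A picture is of the moment at which its call begins. calibration takes no time and is no camera call.
- r.hand_in(): hands the job in; it is judged then, once.
The state is a dict: "clock": time; "joints": joint angles; "qvel": joint speeds; "tau": joint torques, N m; "tcp_pos": TCP position; "orientation": TCP orientation; "contact_force": force on the tool from outside, world axes, zero at the start; "moment": the same for the moment, N m; "grip_width": finger opening in m; "gripper_force": force on a finger pad.
Only numpy, scipy, OpenCV 4.12 (cv2) and the standard library are available. Lean on these libraries where they do the work, as an engineer would, in place of code of your own. Each camera call takes 0.05 s, during which the arm holds its last target. There are 200 camera calls.

## Working session

There is one attempt and no reset: what is moved stays moved. The work goes in short steps, Python scripts to look and compute and a tool call to move; the robot and the scene stay as the last step left them, time stands still between calls to the robot, and variables do not carry over. Pictures are saved under pics/ and viewed, at most 10 in all, crops included, and the job is handed in when it is done.

Besides the shell and the picture viewer there is one more tool, called after "Request:" as name(argument=value, ...) on one line, values as JSON. carry_out: Moves the arm, as the interface text tells. Its arguments: {"type":"object","properties":{"moves":{"type":"array","items":{"type":"array","items":{"type":"number"}}},"force":{"type":"number"}},"required":["moves"]}

```bash
mkdir -p pics; python3 - <<'E'
from bench import r
import cv2
for n in("side","top"):
    cv2.imwrite(f"pics/{n}0.png",r.grab_frame(n)[:,:,::-1]); c=r.calibration(n); print(c)
print({k:v for k,v in r.get_obs().items() if k in("clock","tcp_pos","orientation","contact_force")})
E
```

```text
{'fx': 443.8601568230418, 'fy': 443.8601568230418, 'cx': 326.50975533705656, 'cy': 242.6099842004045, 'k1': -0.034244861177067036, 'rvec': array([ 2.32954537, -0.49470874,  0.2107892 ]), 'tvec': array([-0.45364781,  0.23640372,  0.66044852])}
{'fx': 520.7235064334907, 'fy': 520.7235064334907, 'cx': 317.2302287999075, 'cy': 233.66080452167574, 'k1': -0.06805306054815423, 'rvec': array([ 2.2031314 , -2.15788697,  0.02063285]), 'tvec': array([0.01350714, 0.51645715, 0.94947427])}
{'clock': 0.1, 'tcp_pos': array([ 0.14976519, -0.65792902,  0.4038352 ]), 'orientation': array([-3.12037450e+00, -3.50644215e-01,  4.41226069e-04]), 'contact_force': array([ 0.42280605, -0.30439667,  0.5863572 ])}
```

View pics/side0.png

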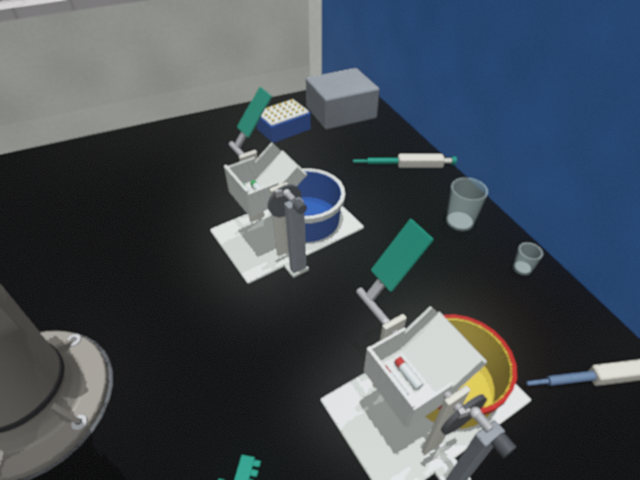

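View pics/top0.png

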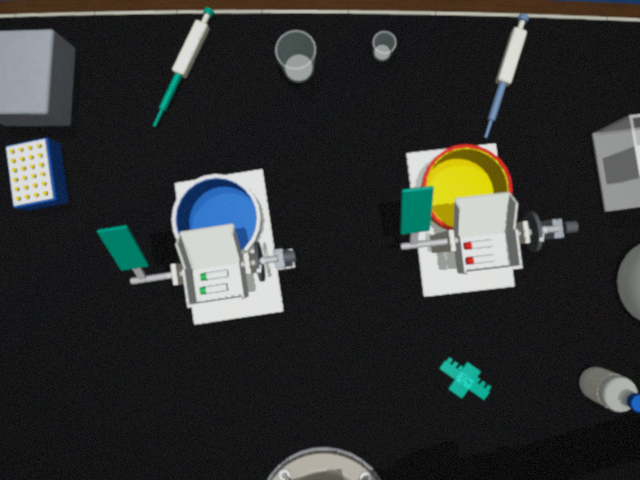

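The side picture shows the yellow tub's paddle near (403,255) and the blue's near (254,112). In the top picture the yellow's paddle is near (416,211), with the tub at (467,188). I'll triangulate the paddle.

```bash
cat > h.py <<'E'
import numpy as np, cv2
from scipy.spatial.transform import Rotation as R
from bench import r
def ray(n,uv):
    c=r.calibration(n);K=np.array([[c["fx"],0,c["cx"]],[0,c["fy"],c["cy"]],[0,0,1]])
    # drawn = s*(1+k1 r^2): OpenCV model
    p=cv2.undistortPoints(np.array([[uv]],float),K,np.array([c["k1"],0,0,0]))[0,0]
    M=cv2.Rodrigues(c["rvec"])[0]; d=M.T@np.array([*p,1]); return -M.T@c["tvec"],d/np.linalg.norm(d)
def plane(n,uv,z):
    o,d=ray(n,uv); return o+d*(z-o[2])/d[2]
def tri(a,b):
    (o1,d1),(o2,d2)=ray("side",a),ray("top",b)
    s=np.linalg.lstsq(np.c_[d1,-d2],o2-o1,rcond=None)[0]
    p,q=o1+s[0]*d1,o2+s[1]*d2; return (p+q)/2,np.linalg.norm(p-q)
def blob(img,lo,hi,near):
    m=cv2.inRange(cv2.cvtColor(img,cv2.COLOR_RGB2HSV),lo,hi)
    n,l,s,c=cv2.connectedComponentsWithStats(m)
    i=min((i for i in range(1,n) if s[i,4]>60),key=lambda i:np.hypot(*(c[i]-near))); 
    return c[i],s[i,4],(l==i).astype(np.uint8)
E
python3 - <<'E'
from h import *
I={n:cv2.imread(f"pics/{n}0.png")[:,:,::-1].copy() for n in("side","top")}
lo,hi=(75,100,50),(95,255,255)
for a,b in(((403,255),(416,211)),((254,112),(123,248))):
    A,B=blob(I["side"],lo,hi,a),blob(I["top"],lo,hi,b)
    print(A[:2],B[:2],tri(A[0],B[0]))
    q=cv2.boxPoints(cv2.minAreaRect(cv2.findContours(B[2],0,2)[0][0])); print(q.round(), [plane("top",p,.216).round(3) for p in q])
# tub rim from yellow+red mask top
h=cv2.cvtColor(I["top"],cv2.COLOR_RGB2HSV)
m=cv2.inRange(h,(0,150,60),(8,255,255))|cv2.inRange(h,(172,150,60),(180,255,255)); m[230:]=0
ys,xs=np.nonzero(m); P=np.array([plane("top",(x,y),.079) for x,y in zip(xs,ys)])
s=np.linalg.lstsq(np.c_[2*P[:,:2],np.ones(len(P))],(P[:,:2]**2).sum(1),rcond=None)[0]
print("tub",s[:2],np.sqrt(s[2]+s[0]**2+s[1]**2))
# base plate edges direction
for uv in((407,152),(422,296),(514,287),(496,144)): print(plane("top",uv,.005).round(3))
o=r.get_obs();print(R.from_rotvec(o["orientation"]).as_matrix().round(3))
E
```

```text
(array([401.54203936, 254.04025045]), np.int32(2236)) (array([415.04807692, 209.5443787 ]), np.int32(1352)) (array([ 0.54614447, -0.12593308,  0.20985428]), np.float64(0.003531077963100966))
[[399. 234.]
 [401. 186.]
 [432. 187.]
 [430. 235.]] [array([ 0.508, -0.101,  0.216]), array([ 0.579, -0.103,  0.216]), array([ 0.578, -0.149,  0.216]), array([ 0.507, -0.146,  0.216])]
(array([253.25197889, 112.20844327]), np.int32(758)) (array([122.41678322, 246.94405594]), np.int32(1430)) (array([0.48072014, 0.31152881, 0.20587237]), np.float64(0.0004353295640816731))
[[ 95. 230.]
 [121. 215.]
 [150. 265.]
 [123. 280.]] [array([0.505, 0.351, 0.216]), array([0.528, 0.311, 0.216]), array([0.455, 0.265, 0.216]), array([0.431, 0.304, 0.216])]
tub [ 0.59602836 -0.23502658] 0.07602919717719013
[ 0.673 -0.141  0.005]
[ 0.405 -0.172  0.005]
[ 0.425 -0.342  0.005]
[ 0.692 -0.308  0.005]
[[ 0.975  0.222 -0.   ]
 [ 0.222 -0.975  0.002]
 [-0.    -0.002 -1.   ]]
```

Paddle mid is about (0.544, -0.126, 0.213), agreeing with the tub centre, and the stand is yawed about 6.6°. I'll raise the arm, close the fingers and travel there.

Request:
carry_out(moves=[[0, 0, -0.03, 0, 0], [0, 0, -0.07, 0, 0], [0.015, -0.013, -0.1, 0.02, 0], [0.045, -0.038, -0.1, 0.04, 0], [0.075, -0.064, -0.1, 0.06, 0], [0.105, -0.089, -0.1, 0.08, 0], [0.135, -0.115, -0.1, 0.1, 0], [0.165, -0.14, -0.1, 0.11, 0]])

```text
clock: 0.9
tcp_pos: [0.2803, -0.4835, 0.5044]
orientation: [-3.136, -0.177, 0.001]
contact_force: [1.0, -0.2, -1.0]
grip_width: 0.0004
gripper_force: 0.0
```

Request:
carry_out(moves=[[0.028, -0.029, 0, 0, 0], [0.059, -0.062, 0, 0, 0], [0.09, -0.095, 0, 0, 0], [0.121, -0.128, 0, 0, 0], [0.152, -0.161, 0, 0, 0], [0.183, -0.194, 0, 0, 0], [0.214, -0.227, 0, 0, 0], [0.245, -0.26, 0, 0, 0]])

```text
clock: 1.7
tcp_pos: [0.4941, -0.1973, 0.5045]
orientation: [3.136, 0.178, -0.001]
contact_force: [1.3, -1.9, 0.3]
grip_width: 0.0
gripper_force: 0.0
```

Request:
carry_out(moves=[[0.03, -0.03, 0, 0, 0], [0.055, -0.055, 0, 0, 0], [0.064, -0.067, 0, 0, 0], [0.064, -0.067, 0.02, 0, 0], [0.064, -0.067, 0.05, 0, 0], [0.064, -0.067, 0.07, 0, 0], [0.064, -0.067, 0.08, 0, 0], [0.064, -0.067, 0.08, 0, 0]])

```text
clock: 2.5
tcp_pos: [0.5489, -0.1257, 0.4233]
orientation: [-3.136, -0.177, 0.005]
contact_force: [-0.1, -0.2, 0.4]
grip_width: -0.0001
gripper_force: 0.0
```

```bash
python3 - <<'E'
from h import *
a=r.grab_frame("side");b=r.grab_frame("top")
cv2.imwrite("pics/m1.png",np.vstack([a[120:,200:],b[90:350,200:]])[:,:,::-1])
E
```

```text
(no output)
```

View pics/m1.png

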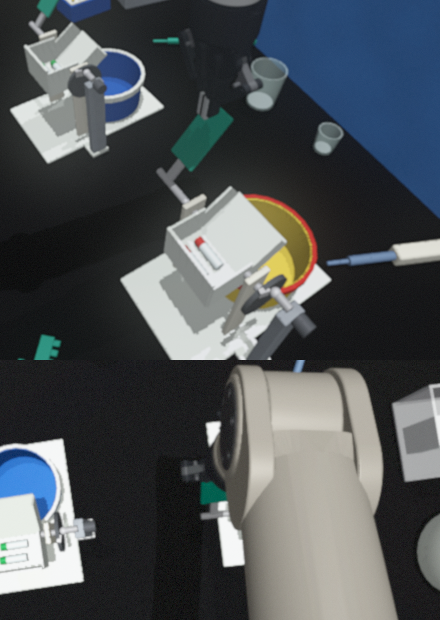

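The fingertips, at crop (203,112), stand just above the middle of the yellow cup's paddle. Pushing straight down.

Request:
carry_out(moves=[[0, 0, 0.01, 0, 0], [0, 0, 0.022, 0, 0], [0, 0, 0.034, 0, 0], [0, 0, 0.046, 0, 0], [0, 0, 0.058, 0, 0], [0, 0, 0.07, 0, 0], [0, 0, 0.08, 0, 0], [0, 0, 0.09, 0, 0]])

```text
clock: 3.4
tcp_pos: [0.5503, -0.1249, 0.3343]
orientation: [3.136, 0.179, 0.004]
contact_force: [2.7, 0.5, 5.0]
grip_width: -0.0002
gripper_force: 2.4
```

Request:
carry_out(moves=[[0, 0, 0.006, 0, 0], [0, 0, 0.012, 0, 0], [0, 0, 0.017, 0, 0], [0, 0, 0.021, 0, 0], [0, 0, 0.024, 0, 0], [0, 0, 0.026, 0, 0], [0, 0, 0.026, 0, 0], [0, 0, 0.026, 0, 0]])

```text
clock: 4.2
tcp_pos: [0.5491, -0.1251, 0.3084]
orientation: [-3.137, -0.178, 0.002]
contact_force: [-1.0, 0.1, 4.6]
grip_width: -0.0001
gripper_force: 2.2
```

```bash
python3 - <<'E'
from h import *
a=r.grab_frame("side")
cv2.imwrite("pics/m2.png",cv2.resize(a[180:,280:],None,fx=1.8,fy=1.8)[:,:,::-1]); o=r.get_obs(); print(o["tcp_pos"],o["contact_force"])
E
```

```text
[ 0.5491395  -0.12512776  0.3084285 ] [-0.8136978  -0.55292149  5.61942228]
```

View pics/m2.png

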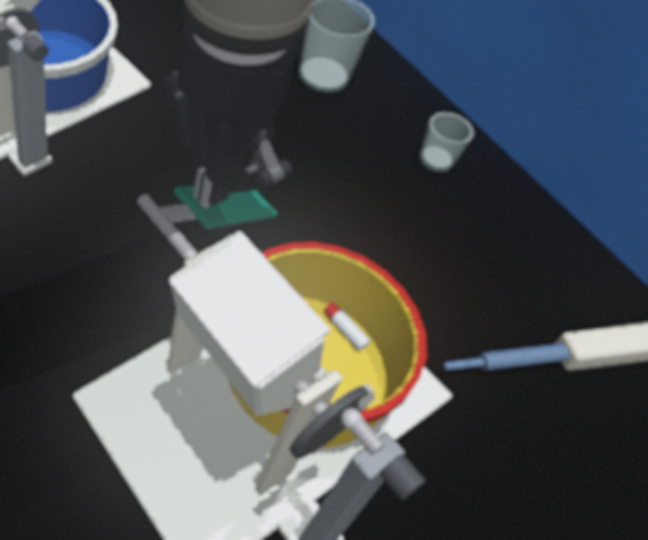

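The cup is tipped nearly over and one vial is visible in the tub at (347,325). The force is still only about 5 N, so I'll press on gently to the stop and wait.

Request:
carry_out(moves=[[0, 0, 0.002, 0, 0], [0, 0, 0.003, 0, 0], [0, 0, 0.004, 0, 0], [0, 0, 0.005, 0, 0], [0, 0, 0.005, 0, 0], [0, 0, 0.005, 0, 0], [0, 0, 0.005, 0, 0], [0, 0, 0.005, 0, 0]])

```text
clock: 5.05
tcp_pos: [0.55, -0.1251, 0.3048]
orientation: [3.136, 0.179, 0.003]
contact_force: [-2.2, 0.4, 12.5]
grip_width: 0.0
gripper_force: 5.1
```

Request:
carry_out(moves=[[0, 0, 0.001, 0, 0], [0, 0, 0.002, 0, 0], [0, 0, 0.002, 0, 0], [0, 0, 0.002, 0, 0], [0, 0, 0.002, 0, 0], [0, 0, 0.002, 0, 0], [0, 0, 0.002, 0, 0], [0, 0, 0.002, 0, 0]])

```text
clock: 5.85
tcp_pos: [0.5504, -0.1251, 0.304]
orientation: [3.135, 0.178, 0.005]
contact_force: [-2.3, 0.3, 20.3]
grip_width: -0.0001
gripper_force: 8.0
```

```bash
python3 - <<'E'
from h import *
a=r.grab_frame("side")
cv2.imwrite("pics/m3.png",cv2.resize(a[230:460,340:540],None,fx=2.5,fy=2.5)[:,:,::-1]); o=r.get_obs(); print(o["tcp_pos"],o["contact_force"])
E
```

```text
[ 0.5504166  -0.12505505  0.30398414] [-2.61782525  1.12968449 19.93460777]
```

View pics/m3.png

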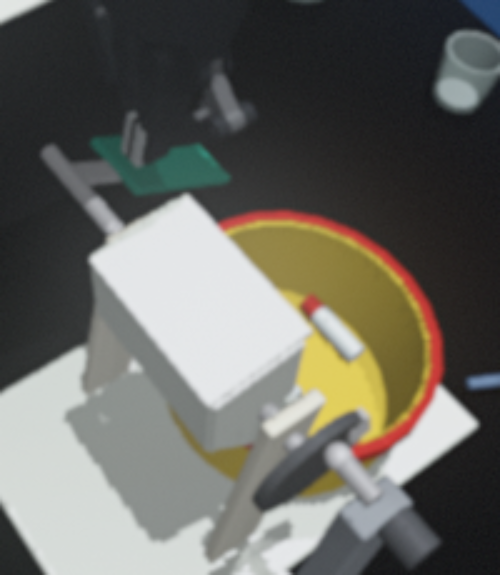

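At the stop (20 N); the second vial may be hidden behind the cup. Letting the paddle rise with the fingers.

Request:
carry_out(moves=[[0, 0, -0.008, 0, 0], [0, 0, -0.018, 0, 0], [0, 0, -0.03, 0, 0], [0, 0, -0.042, 0, 0], [0, 0, -0.054, 0, 0], [0, 0, -0.066, 0, 0], [0, 0, -0.078, 0, 0], [0, 0, -0.09, 0, 0]])

```text
clock: 6.7
tcp_pos: [0.5494, -0.1251, 0.3927]
orientation: [3.136, 0.179, -0.0]
contact_force: [-0.1, -0.9, 0.5]
grip_width: 0.0003
gripper_force: 0.0
```

Request:
carry_out(moves=[[0, 0, -0.02, 0, 0], [0, 0, -0.05, 0, 0], [0, 0, -0.09, 0, 0], [-0.03, 0.03, -0.11, 0, 0], [-0.06, 0.06, -0.11, 0, 0], [-0.09, 0.09, -0.11, 0, 0], [-0.12, 0.12, -0.11, 0, 0], [-0.15, 0.15, -0.11, 0, 0]])

```text
clock: 7.5
tcp_pos: [0.4161, -0.2922, 0.5025]
orientation: [3.136, 0.179, 0.001]
contact_force: [0.9, 0.1, -0.1]
grip_width: -0.0001
gripper_force: 0.0
```

Request:
carry_out(moves=[[-0.03, 0.03, 0, 0, 0], [-0.06, 0.07, 0, 0, 0], [-0.08, 0.11, 0, 0, 0], [-0.1, 0.14, 0, 0, 0], [-0.11, 0.16, 0, 0, 0], [-0.11, 0.16, 0, 0, 0], [-0.11, 0.16, 0, 0, 0], [-0.11, 0.16, 0, 0, 0]])

```text
clock: 8.3
tcp_pos: [0.3272, -0.4615, 0.5019]
orientation: [-3.136, -0.182, -0.001]
contact_force: [0.6, -0.7, 0.3]
grip_width: 0.0
gripper_force: 0.0
```

```bash
python3 - <<'E'
from h import *
a=r.grab_frame("side");b=r.grab_frame("top")
cv2.imwrite("pics/m4.png",np.hstack([a[60:],b[60:]])[:,:,::-1][:, 200:1000]);o=r.get_obs(); print(o["clock"],o["tcp_pos"],o["contact_force"])
lo,hi=(75,100,50),(95,255,255)
print(blob(a,lo,hi,(403,255))[:2],blob(b,lo,hi,(416,211))[:2],blob(a,lo,hi,(254,112))[:2])
E
```

```text
8.4 [ 0.32721816 -0.46147231  0.50198182] [-0.97246997  0.32186116 -0.38254867]
(array([401.24003935, 252.69847516]), np.int32(2033)) (array([415.06661732, 209.56106588]), np.int32(1351)) (array([377.23616236, 160.10701107]), np.int32(271))
```

View pics/m4.png

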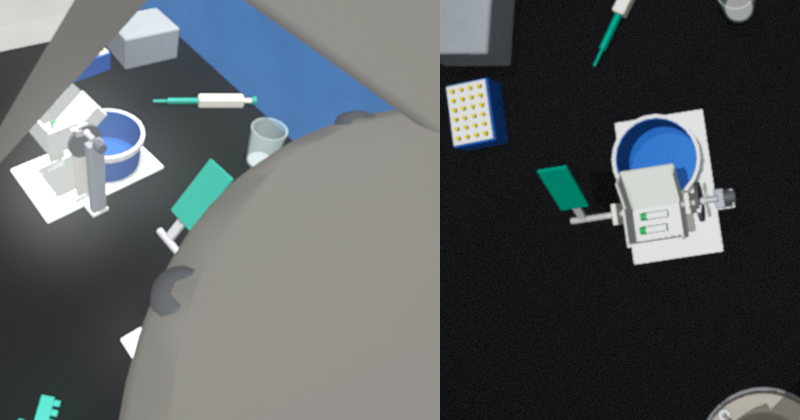

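The crop shows the blue cup unchanged. The yellow one fell outside it, so I'll take a top-view crop.

```bash
python3 - <<'E'
from h import *
b=r.grab_frame("top")
cv2.imwrite("pics/m5.png",cv2.resize(b[130:310,380:600],None,fx=3,fy=3)[:,:,::-1])
E
```

```text
(no output)
```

View pics/m5.png

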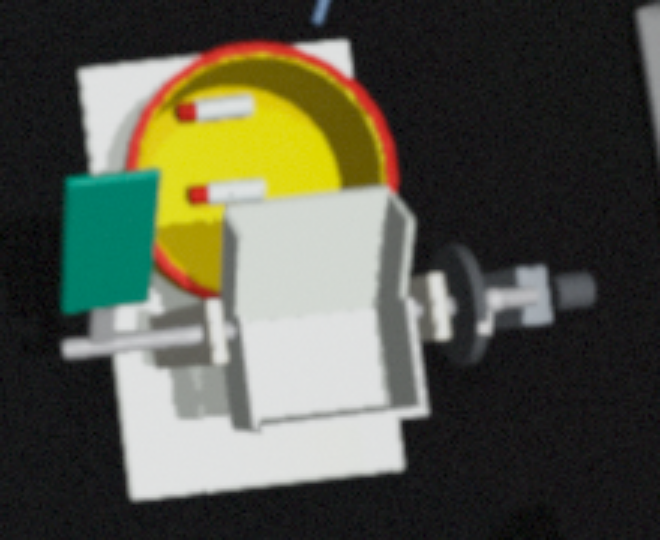

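Both red-capped vials lie in the yellow tub, at (215,108) and (227,190). The cup is empty and level, and its paddle is back at its starting pixel position. Handing in.

```bash
python3 -c "
from bench import r
print(r.hand_in())"
```

```text
the job is handed in; nothing more can be done
None
```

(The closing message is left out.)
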